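# Hang the sample basket on the indexing drain stand and index it three clicks

### The job

Hang the little wire sample basket by its strap handle on the hook arm of the indexing drain stand and let go of it. Then grip the stand's bar knob from above and turn it clockwise (seen from above), feeling the clicks, exactly three clicks to the third stop, never past it, so that the basket hangs still and upright over the drip dish. Finish while still holding the knob there, and leave the other things on the bench alone.

Things in the scene. Friction and masses are not known exactly. Their poses are not given: they have to be found in the camera images.
- basket_grip (a point): Grip point: centre of the wire basket's stiff upright strap handle, 90 mm above the basket's underside. The handle is a rectangle of flat steel strap (12 mm wide along the point's x, 4 mm thick), 44 mm wide outside and 36 mm inside along the point's y. Grip its two side straps from outside, closing along y, tool down. The hook passes through the window along x, either way round.
- basket_loop (a point): On the basket: middle of the underside of the handle's top strap, 31 mm above basket_grip; this rests on the hook.
- basket: The loose basket: a round steel-wire cup, 56 mm across, 45 mm high, about 150 g (varies), with the strap handle standing over it to 125 mm above the underside; the open window under the top strap runs from the rim at 45 mm to 121 mm. Origin at the centre of its underside, on the bench at the start; z up.
- hook_seat (a point): Top of the lowest part of the hook arm, where the basket's strap comes to rest, 168 mm above the bench and 128 mm out from the knob's axis. Its -x axis points outward along the arm, away from the knob; z up.
- hook_tip (a point): Centre of the 9 mm ball at the upturned outer end of the hook arm: 22 mm further out than hook_seat and 17 mm higher. The arm is a 7 mm round steel bar; on the inner side of the seat it rises 9 mm over the next 30 mm.
- hook_arm: The hook arm, fixed to the index plate and turning with it; origin on the vertical axis of the knob, 138 mm above the bench, -x along the arm.
- knob_grip (a point): Where to grip the bar knob: on its vertical axis, 182 mm above the bench, 14 mm below its top, 24 mm above the hub under it. The black bar is 46 mm long along the point's x (the hook arm's direction), 14 mm thick along y, 38 mm high. Grip from above, closing along y, and turn about the vertical.
- knob_bar: The bar knob; origin on the axis at its underside, 158 mm above the bench, x along the bar.
- index_turn (a joint): Turn of knob, plate and hook arm together, rad: 0 at the start, growing clockwise seen from above. A spring plunger clicks into a stop every 22.5 degrees: first at 0.393, second 0.785, third 1.178; a fourth and fifth follow. Leaving a stop takes about 0.2 N m; past the ridge half-way it pulls itself into the next. Raised ticks round the housing mark the stops (the starting one longer).
- stand: The fixed drain stand: grey foot 116 mm across, thin column, housing 88 mm across from 104 to 138 mm above the bench, and a shallow steel drip dish, 84 mm across, 12 mm high, on a flat bar, centred 130 mm from the axis under the third stop. Origin on the knob's axis at bench height; at joint value 0 the hook arm points along its -x.
- jar_a: Bystander: small round jar with a wide screw lid, 48 mm across, 56 mm high, behind the hotplate; origin at its underside.
- flow_cup: Bystander: metal flow cup on three legs, 61 mm across, 90 mm high; origin at its underside.
- beaker_1: Bystander: plastic beaker, 59 mm across, 67 mm high, behind the hotplate, which stands between basket and stand and is about 100 mm high; the room wall rises just behind the bench, so carry the basket across on the robot side; origin at its underside.
- weight_2: Bystander: small brass weight, 21 mm across, 27 mm high; origin at its underside.

How it is judged:
By the outcome, as a careful person would: the job done as asked, in the order asked, and still so for the second after the job is handed in, while the arm keeps its last pose, push and grip.
It also fails if it takes over 66 s, if anything falls off the work surface, if the arm or the gripper's body presses on something with over 40 N, if the wrist force passes 120 N, or if a joint passes its speed limit or range.

### The arm

A 7-joint arm with a two-finger parallel gripper is mounted at the origin on the work surface; the furniture and walls round the work are solid. World frame = base frame: x ahead of the robot, y to its left, z up, the work surface at z = 0. Lengths are in mm, angles in rad, forces in N, time in s.
With the tool pointing down it reaches from about 400 to 900 mm from the base axis. Payload 5.6 kg.
Tool frame: the origin (TCP) lies midway between the tips of the shut fingers; the grasp point (between the pads) lies 19 mm behind it; x points along the fingers, y is the direction in which the jaws open and shut, and the axes are right-handed (so a half turn about x gives the same grasp; the last joint's range is limited). The gripper opens to 92 mm and grips with 3 to 60 N. Pads are 20 mm wide; open, the fingers measure 128 mm over their backs; the gripper's body (75 mm by 189 mm) begins 69 mm behind the grasp point.
Start: joints at [1.14, 0.468, -0.012, 1.603, 0.006, 1.071, -0.056], TCP at [245.759, -601.757, 214.592] pointing down, gripper open.
Joint ranges: [-2.53, 2.53], [-0.31, 2.02], [-1.57, 1.55], [0.28, 2.44], [-1.29, 4.43], [0.15, 1.84], [-2.92, 2.92]. Speed limits (rad/s): [2.57, 2.57, 3.14, 3.14, 3.14, 3.14, 3.14].

### API

Orientations are given as a rotation vector (axis times angle).
In Python, from cell import robot, grip, kin, viewer gives the robot as it stands. Calls block until the motion is done:
- robot.movep(position, orientation): joint-space move of the TCP to a pose.
- robot.servo_line(position, feed=150, rotation=None): straight line of the TCP; rotation=None keeps the orientation; feed is the mean speed in mm/s.
- robot.goto_joints(angles): joint-space move.
- grip(opening, newtons=None): opening from 0.0 (shut) to 1.0 (fully open); newtons is the grip in N (None keeps the last); returns when the fingers have stopped.
- robot.hold(seconds).
- kin.ik(position, orientation): joint angles nearest the present ones, or None.
- robot.observe(): the state.
- viewer.read_camera(name): name is "side" or "top"; returns the picture (400x640x3 uint8, red, green, blue); there is no depth.
- viewer.camera_info(name): a dict with "camera_matrix" (3x3 intrinsics, pixels), "R" (3x3) and "t" (3): a world point X has camera coordinates R X + t. Camera axes: x right, y down, z forward; pixel columns grow to the right and rows downward; lengths in mm; the calibration is good to about 2 mm. A picture is of the moment at which its call begins. camera_info takes no time and is no camera call.
A pose or a line that the arm cannot do raises robot.IKError and nothing moves.
- robot.job_done(): hands the job in, once; it reports no verdict.
Trained networks look in the newest picture that a camera, given by its name, has taken for a name from the list of things; names that differ only in an ending like _2 or _b are one class to them, and where a whole thing is asked for, a point or a joint stands for the part that bears it (a point fixed in the world has none). Each returns a list of dicts, best first, with "confidence" (0 to 1); they miss things now and then, are a little off and sometimes report something else, mostly with a low value. They report only what shows in the picture. A call takes as long as a camera call.
- viewer.silhouettes(name, camera): "mask" (400x640 bool, what is visible of it).
- viewer.pinpoint(name, camera): "at" ([x, y, z] in mm, in the coordinates of the camera as it stood for that picture, good to about 4 mm: a listed point, or the origin of a listed thing).
The state is a dict: "t": time; "joints": joint angles; "joint_velocities": joint speeds; "joint_torque": joint torques, N m; "tcp_pos": TCP position; "tcp_rot": TCP orientation; "contact_force": force on the tool from outside, world axes, zero at the start; "wrist_torque": the same for the moment, N m; "grip_width": opening from 0.0 (shut) to 1.0 (fully open).
Only numpy, scipy, OpenCV 4.12 (cv2) and the standard library are available. Lean on these libraries where they do the work, as an engineer would, in place of code of your own. Each camera call takes 0.05 s, during which the arm holds its last target. There are 200 camera calls.

## Working session

There is one attempt and no reset: what is moved stays moved. The work goes in short steps, each a Python script; the robot and the scene stay as the last script left them, time stands still between calls to the robot, and variables do not carry over. Pictures are saved under pics/ and viewed, about 8 in all and at most 12, crops included, and the job is handed in when it is done.

```bash
mkdir -p pics; ls; cat > h.py <<'E'
import numpy as np, cv2
from cell import robot, grip, kin, viewer
from scipy.spatial.transform import Rotation as Ro
def snap(c,f=None):
    im=viewer.read_camera(c)
    if f: cv2.imwrite('pics/'+f,im[:,:,::-1])
    return im
def world(c,p):
    i=viewer.camera_info(c); return np.array(i['R']).T@(np.array(p)-np.array(i['t']))
def pix(c,X):
    i=viewer.camera_info(c); q=np.array(i['camera_matrix'])@(np.array(i['R'])@np.array(X)+np.array(i['t'])); return q[:2]/q[2]
def find(n,c,k=2):
    for d in viewer.pinpoint(n,c)[:k]:
        w=world(c,d['at']); print(n,c,round(d['confidence'],2),w.round(1),pix(c,w).round())
def down(yaw): # tool x down, tool y (jaw) at angle yaw in world
    x=np.array([0,0,-1.]); y=np.array([np.cos(yaw),np.sin(yaw),0]); z=np.cross(x,y)
    return Ro.from_matrix(np.c_[x,y,z]).as_rotvec()
def st():
    o=robot.observe(); print('t',round(o['t'],2),'tcp',np.round(o['tcp_pos'],1),'F',np.round(o['contact_force'],1),'T',np.round(o['wrist_torque'],2),'g',round(o['grip_width'],3)); return o
E
python3 - <<'E'
from h import *
for c in('side','top'):
    snap(c,c+'0.png')
    for n in ['basket_grip','basket_loop','basket','hook_seat','hook_tip','hook_arm','knob_grip','stand','jar_a','flow_cup','beaker_1','weight_2']: find(n,c,1 if n!='x' else 2)
    i=viewer.camera_info(c); print((-np.array(i['R']).T@np.array(i['t'])).round(0))
o=st(); print(Ro.from_rotvec(o['tcp_rot']).as_matrix().round(2))
E
```

```text
pics
basket_grip side 0.53 [525.8 213.5  94.9] [310. 167.]
basket_loop side 0.71 [527.5 215.6 127. ] [311. 159.]
basket side 0.68 [5.286e+02 2.117e+02 5.000e-01] [311. 190.]
hook_tip side 0.41 [ 605.1 -449.3  188.9] [337. 259.]
hook_arm side 0.61 [ 571.  -306.9  138.9] [323. 241.]
knob_grip side 0.54 [ 578.2 -304.3  182.3] [326. 228.]
stand side 0.87 [ 577.1 -308.3   -1.8] [324. 280.]
jar_a side 0.61 [640.1 116.    3.8] [341. 202.]
flow_cup side 0.88 [ 626.7 -103.5    0.9] [339. 238.]
beaker_1 side 0.76 [6.243e+02 4.000e-01 1.600e+00] [338. 220.]
weight_2 side 0.65 [ 639.5 -371.9    2.6] [347. 294.]
[  561. -1419.   957.]
basket_grip top 0.72 [531.7 214.6  90.1] [208. 207.]
basket_loop top 0.89 [522.2 214.  118.2] [206. 208.]
basket top 0.76 [524.9 211.2  -3.8] [217. 213.]
hook_seat top 0.54 [ 598.9 -433.5  170.5] [439. 180.]
hook_tip top 0.67 [ 605.7 -455.9  185.1] [449. 177.]
hook_arm top 0.61 [ 602.6 -456.6  186.7] [449. 178.]
knob_grip top 0.65 [ 574.3 -305.4  180.7] [394. 188.]
stand top 0.71 [ 572.6 -303.2    0.6] [380. 200.]
jar_a top 0.5 [646.  118.2  -1.5] [248. 176.]
flow_cup top 0.86 [ 628.5 -102.7   -4.3] [317. 183.]
beaker_1 top 0.7 [6.283e+02 2.500e+00 6.000e-01] [284. 182.]
weight_2 top 0.41 [ 634.2 -373.7    4.8] [401. 181.]
[ 367.  -69. 1146.]
t 1.3 tcp [ 245.7 -601.8  214.6] F [-0.3 -0.1  0.4] T [-0.02 -0.03  0.04] g 0.998
[[-0.    0.38 -0.93]
 [-0.   -0.93 -0.38]
 [-1.    0.    0.  ]]
```

```bash
python3 - <<'E'
import cv2,numpy as np
a=cv2.imread('pics/top0.png');b=cv2.imread('pics/side0.png')
A=cv2.resize(a[150:250,170:260],(360,400),interpolation=3)
B=cv2.resize(a[140:240,340:470],(430,330),interpolation=3)
out=np.zeros((600,800,3),np.uint8)
out[:300,:480]=cv2.resize(a,(480,300),interpolation=3)
out[300:600,:270]=cv2.resize(A,(270,300)); out[300:,270:660]=cv2.resize(B,(390,300))
out[:300,480:]=cv2.resize(b[130:310,220:412],(320,300),interpolation=3)
cv2.imwrite('pics/m0.png',out)
E
```

```text
(no output)
```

View pics/m0.png

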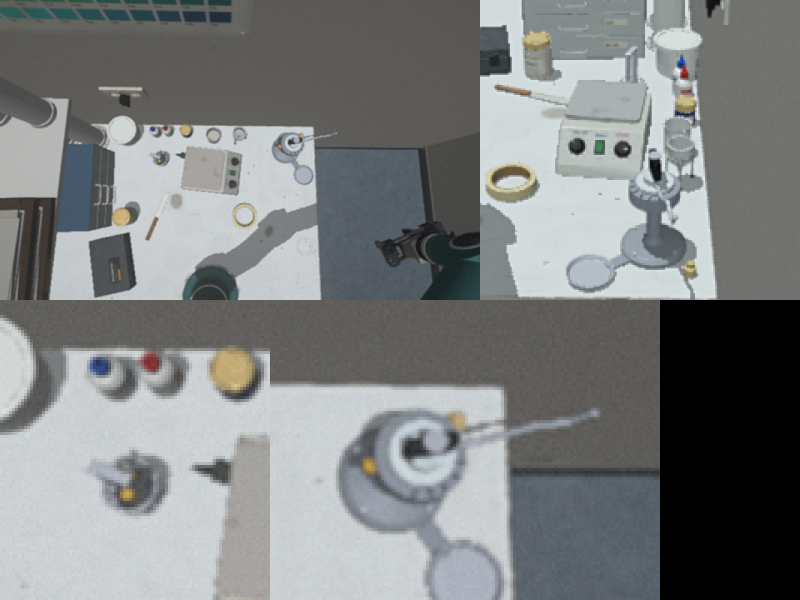

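The top camera shows the stand at the bench corner, with the hook arm pointing off the bench (tip at about (449,177)) and the dish to the lower right. The hotplate lies between basket and stand. Next I need the handle's yaw, so I'll fit the basket model to the silhouettes.

```bash
cat > fit.py <<'E'
from h import *
from scipy.optimize import minimize
def pts2(c,P): 
    i=viewer.camera_info(c); q=np.array(i['camera_matrix'])@(np.array(i['R'])@P.T+np.array(i['t'])[:,None]); return (q[:2]/q[2]).T
def box(x0,x1,y0,y1,z0,z1): return np.array([[x,y,z] for x in(x0,x1) for y in(y0,y1) for z in(z0,z1)],float)
a=np.linspace(0,2*np.pi,32)
cyl=np.array([[28*np.cos(t),28*np.sin(t),z] for t in a for z in(0,45)])
parts=[cyl,box(-6,6,-22,-18,40,125),box(-6,6,18,22,40,125),box(-6,6,-22,22,121,125)]
def render(c,v,S=4):
    m=np.zeros((400*S,640*S),np.uint8); ca,sa=np.cos(v[2]),np.sin(v[2]); R=np.array([[ca,-sa,0],[sa,ca,0],[0,0,1]])
    z=np.array([v[0],v[1],0])
    for p in parts:
        h=cv2.convexHull(((pts2(c,p@R.T+z)+.5)*S).astype(np.float32)).astype(np.int32); cv2.fillConvexPoly(m,h,1)
    return m
E
python3 - <<'E'
from fit import *
M={}
for c in('side','top'):
    im=viewer.read_camera(c); cv2.imwrite(f'pics/{c}1.png',im[:,:,::-1])
    s=viewer.silhouettes('basket',c)[0]; M[c]=cv2.resize(s['mask'].astype(np.uint8),None,fx=4,fy=4,interpolation=0); print(c,s['confidence'],s['mask'].sum())
def cost(v,cs=('side','top')):
    t=0
    for c in cs:
        r=render(c,v); t-= (r&M[c]).sum()/(r|M[c]).sum()
    return t
res=[]
for yaw in np.radians(np.arange(-90,90,7.5)):
    o=minimize(lambda u:cost([u[0],u[1],yaw]),[526,213],method='Nelder-Mead',options=dict(initial_simplex=[[522,210],[531,212],[526,217]],maxfev=35)); res.append((o.fun,np.degrees(yaw),*o.x))
for r in sorted(res)[:6]: print(np.round(r,3))
for r in sorted(res)[-2:]: print(np.round(r,3))
b=sorted(res)[0]; v=[b[2],b[3],np.radians(b[1])]
out=[]
for c,(x,y) in (('side',(311,170)),('top',(212,209))):
    im=cv2.imread(f'pics/{c}1.png'); S=10
    cr=lambda I,k:I[(y-26)*k:(y+26)*k,(x-20)*k:(x+20)*k]
    A=cv2.resize(cr(im,1),(400,520),interpolation=0); B=A.copy()
    h=cv2.resize(cr(render(c,v),4),(400,520),interpolation=0); cs,_=cv2.findContours(h,cv2.RETR_CCOMP,2); cv2.drawContours(B,cs,-1,(0,0,255),1)
    h=cv2.resize(cr(M[c],4),(400,520),interpolation=0); cs,_=cv2.findContours(h,cv2.RETR_CCOMP,2); cv2.drawContours(B,cs,-1,(0,255,0),1)
    out.append(B)
cv2.imwrite('pics/fit.png',np.hstack(out))
E
```

```text
side 0.52 129
top 0.71 376Traceback (most recent call last):
  File "<stdin>", line 13, in <module>
    res = _minimize_neldermead(fun, x0, args, callback, bounds=bounds,
                               **options)
    fxr = func(xr)
    fx = function(np.copy(x), *(wrapper_args + args))
  File "<stdin>", line 13, in <lambda>
  File "<stdin>", line 9, in cost
  File "fit.py", line 13, in render
    h=cv2.convexHull(((pts2(c,p@R.T+z)+.5)*S).astype(np.float32)).astype(np.int32); cv2.fillConvexPoly(m,h,1)
                       ~~~~^^^^^^^^^^^
  File "fit.py", line 4, in pts2
    i=viewer.camera_info(c); q=np.array(i['camera_matrix'])@(np.array(i['R'])@P.T+np.array(i['t'])[:,None]); return (q[:2]/q[2]).T
ValueError: time passes only in moves, steps and waits
```

```bash
sed -i 's/^from scipy.optimize/CI={c:{k:np.array(v) for k,v in viewer.camera_info(c).items() if k in("camera_matrix","R","t")} for c in("side","top")}\nfrom scipy.optimize/; s/i=viewer.camera_info(c); q/i=CI[c]; q/' fit.py
python3 - <<'E'
from fit import *
M={}
for c in('side','top'):
    im=viewer.read_camera(c); cv2.imwrite(f'pics/{c}1.png',im[:,:,::-1])
    s=viewer.silhouettes('basket',c)[0]; M[c]=cv2.resize(s['mask'].astype(np.uint8),None,fx=4,fy=4,interpolation=0); print(c,s['confidence'],s['mask'].sum())
    ys,xs=np.where(s['mask']); print(xs.min(),xs.max(),ys.min(),ys.max())
    if c=='side': bot=ys.max()*4+4
def cost(v,cs=('side','top')):
    t=0
    for c in cs:
        r=render(c,v)
        if c=='side': r[bot:]=0
        t-= (r&M[c]).sum()/(r|M[c]).sum()
    return t
res=[]
for yaw in np.radians(np.arange(-90,90,10)):
    o=minimize(lambda u:cost([u[0],u[1],yaw]),[526,213],method='Nelder-Mead',options=dict(initial_simplex=[[522,210],[531,212],[526,217]],maxfev=30)); res.append((o.fun,np.degrees(yaw),*o.x))
for r in sorted(res)[:6]: print(np.round(r,3))
for r in sorted(res)[-2:]: print(np.round(r,3))
b=sorted(res)[0]; v=[b[2],b[3],np.radians(b[1])]
out=[]
for c,(x,y) in (('side',(311,170)),('top',(212,209))):
    im=cv2.imread(f'pics/{c}1.png'); S=10
    cr=lambda I,k:I[(y-26)*k:(y+26)*k,(x-20)*k:(x+20)*k]
    A=cv2.resize(cr(im,1),(400,520),interpolation=0); B=A.copy()
    h=cv2.resize(cr(render(c,v),4),(400,520),interpolation=0); cs,_=cv2.findContours(h,cv2.RETR_CCOMP,2); cv2.drawContours(B,cs,-1,(0,0,255),1)
    h=cv2.resize(cr(M[c],4),(400,520),interpolation=0); cs,_=cv2.findContours(h,cv2.RETR_CCOMP,2); cv2.drawContours(B,cs,-1,(0,255,0),1)
    out.append(B)
cv2.imwrite('pics/fit.png',np.hstack(out))
st()
E
```

```text
Traceback (most recent call last):
IndexError: list index out of range
```

```bash
cat > run.py <<'E'
from fit import *
M={}
for c in('side','top'):
    for k in range(5):
        im=viewer.read_camera(c); cv2.imwrite(f'pics/{c}1.png',im[:,:,::-1])
        s=viewer.silhouettes('basket',c)
        if s: s=s[0]; break
    M[c]=cv2.resize(s['mask'].astype(np.uint8),None,fx=4,fy=4,interpolation=0); print(c,s['confidence'],s['mask'].sum())
    ys,xs=np.where(s['mask']); print(xs.min(),xs.max(),ys.min(),ys.max())
    if c=='side': bot=ys.max()*4+4
def cost(v,cs=('side','top')):
    t=0
    for c in cs:
        r=render(c,v)
        if c=='side': r[bot:]=0
        t-= (r&M[c]).sum()/(r|M[c]).sum()
    return t
res=[]
for yaw in np.radians(np.arange(-90,90,10)):
    o=minimize(lambda u:cost([u[0],u[1],yaw]),[526,213],method='Nelder-Mead',options=dict(initial_simplex=[[522,210],[531,212],[526,217]],maxfev=30)); res.append((o.fun,np.degrees(yaw),*o.x))
for r in sorted(res)[:6]: print(np.round(r,3))
for r in sorted(res)[-2:]: print(np.round(r,3))
b=sorted(res)[0]; v=[b[2],b[3],np.radians(b[1])]
out=[]
for c,(x,y) in (('side',(311,170)),('top',(212,209))):
    im=cv2.imread(f'pics/{c}1.png'); S=10
    cr=lambda I,k:I[(y-26)*k:(y+26)*k,(x-20)*k:(x+20)*k]
    A=cv2.resize(cr(im,1),(400,520),interpolation=0); B=A.copy()
    h=cv2.resize(cr(render(c,v),4),(400,520),interpolation=0); cs,_=cv2.findContours(h,cv2.RETR_CCOMP,2); cv2.drawContours(B,cs,-1,(0,0,255),1)
    h=cv2.resize(cr(M[c],4),(400,520),interpolation=0); cs,_=cv2.findContours(h,cv2.RETR_CCOMP,2); cv2.drawContours(B,cs,-1,(0,255,0),1)
    out.append(B)
cv2.imwrite('pics/fit.png',np.hstack(out))
st()
E
python3 run.py
```

```text
side 0.64 171
305 316 158 179
top 0.79 343
198 224 203 221
[ -1.701 -20.    523.745 214.575]
[ -1.598 -10.    525.82  215.244]
[ -1.568 -30.    524.465 215.116]
[ -1.567  20.    525.127 216.558]
[ -1.516  10.    527.007 215.365]
[ -1.477  30.    524.353 214.737]
[ -1.084 -80.    528.406 217.721]
[ -1.079 -90.    529.775 218.655]
t 1.8 tcp [ 245.8 -601.8  214.6] F [-0.5  0.  -0.2] T [-0.03  0.01  0.01] g 1.001
```

View pics/fit.png

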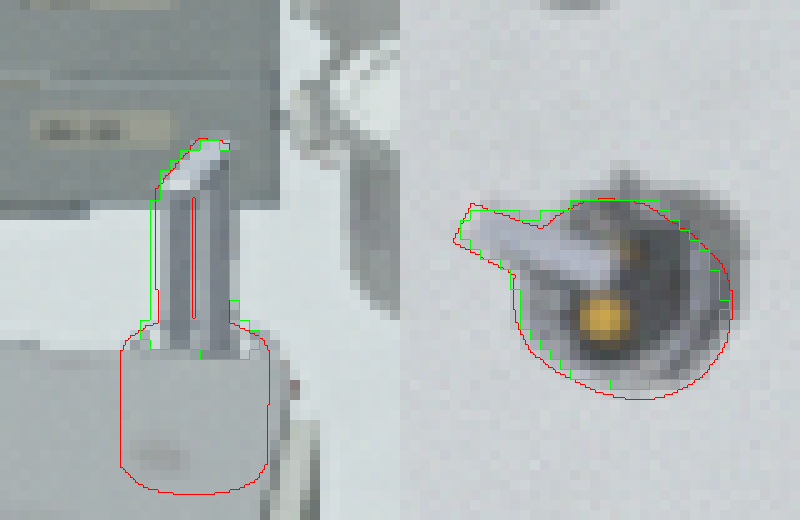

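The fit agrees in both views: basket at about (524,214), handle x-axis at about -22°, so the jaws close along 68°. Grasping next.

```bash
python3 - <<'E'
from h import *
o=robot.observe()
robot.movep([246,-602,340],o['tcp_rot'])
r=down(np.radians(68)); print(kin.ik([524,214.5,260],r))
robot.movep([524,214.5,300],r); st()
robot.servo_line([524,214.5,150],feed=200)
snap('top','g1.png'); snap('side','g1s.png')
a=cv2.imread('pics/g1.png')[150:260,150:290]; b=cv2.imread('pics/g1s.png')[100:210,250:390]
cv2.imwrite('pics/g1c.png',np.hstack([cv2.resize(x,(400,314),interpolation=3) for x in(a,b)]))
robot.servo_line([524,214.5,71],feed=100); st()
grip(0.0,25); st()
robot.servo_line([524,214.5,120],feed=120); st()
snap('side','g2s.png')
E
```

```text
[ 0.34767819  0.51231414 -1.07473097  1.71450784  0.47944161  1.20708775
  0.3364837 ]
t 5.39 tcp [524.5 213.6 299.9] F [-0.1 -0.3  0.7] T [ 0.04 -0.13  0.02] g 1.003
t 7.33 tcp [524.3 215.   71.4] F [-0.5 -0.2  0.8] T [ 0.06 -0.08 -0.03] g 1.001
t 8.12 tcp [524.  214.5  71. ] F [-1.1 -0.7 -0.1] T [-0.02 -0.09  0.  ] g 0.48
t 8.68 tcp [524.  214.  119.9] F [ 0.1 -0.5 -2.2] T [ 0.03 -0.16  0.05] g 0.476
```

```bash
cat >> h.py <<'E'
AX=np.array([575.5,-305.]); TH=np.radians(-78.6)
def arm(d,z,th=None):
    th=TH if th is None else th
    return [AX[0]+d*np.cos(th),AX[1]+d*np.sin(th),z]
E
python3 - <<'E'
from h import *
robot.servo_line([500,200,330],feed=300)
robot.movep([450,0,330],down(np.radians(45)))
robot.movep([480,-250,340],down(np.radians(20)))
r=down(TH+np.pi/2)
robot.movep(arm(205,330),r); st()
robot.servo_line(arm(205,150),feed=200); robot.hold(0.3); st()
for c in('side','top'):
    snap(c,c+'2.png')
    for n in ['basket_loop','hook_seat','hook_tip','knob_grip','hook_arm','basket_grip']: find(n,c,1)
a=cv2.imread('pics/top2.png')[130:230,370:510]; b=cv2.imread('pics/side2.png')[190:300,280:420]
cv2.imwrite('pics/c2.png',np.vstack([cv2.resize(x,(560,400) if i==0 else (560,200),interpolation=3) for i,x in enumerate((a,))]+[]))
cv2.imwrite('pics/c2.png',np.hstack([cv2.resize(a,(400,300),interpolation=3),cv2.resize(b,(400,300),interpolation=3)]))
print(robot.observe()['joints'])
E
```

```text
t 12.53 tcp [ 616.8 -504.   331.2] F [-0.5  0.5 -1.3] T [-0.02 -0.09  0.02] g 0.477
t 13.88 tcp [ 616.3 -506.1  150.9] F [-0.1 -1.1 -1.4] T [-0.02 -0.12  0.08] g 0.48
basket_loop side 0.58 [ 617.1 -509.4  205. ] [343. 270.]
hook_seat side 0.65 [ 619.2 -506.9  205.6] [343. 269.]
knob_grip side 0.46 [ 577.2 -307.   183.5] [325. 228.]
basket_grip side 0.88 [ 616.1 -510.9  172.4] [342. 281.]
basket_loop top 0.52 [ 611.5 -506.5  198.1] [469. 174.]
hook_seat top 0.47 [ 603.9 -431.9  171.5] [438. 179.]
hook_tip top 0.5 [ 605.9 -452.4  185.7] [448. 177.]
knob_grip top 0.69 [ 574.7 -303.   181.5] [393. 188.]
basket_grip top 0.86 [ 621.3 -508.3  170.1] [465. 173.]
[ 1.0191274   0.9059005  -0.73113193  1.18067462  0.58500116  1.25856095
  0.51200221]
```

View pics/c2.png

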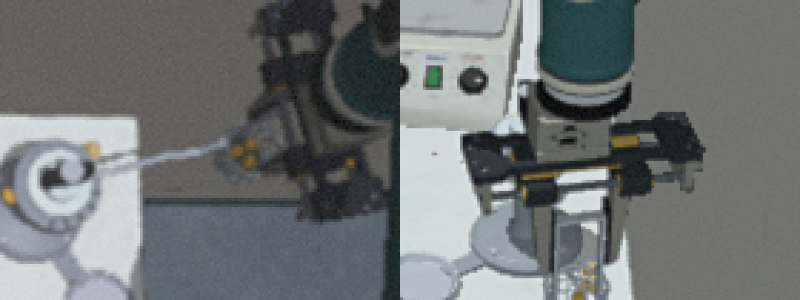

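```bash
python3 - <<'E'
from h import *
for d in (165,145,129):
    robot.servo_line(arm(d,149),feed=80)
    o=st()
    if np.linalg.norm(np.array(o['contact_force']))>6: print('STOP'); raise SystemExit
robot.servo_line(arm(129,124),feed=80); robot.hold(0.2); st()
for c in('side','top'):
    snap(c,c+'3.png')
    for n in ['basket_loop','hook_seat','hook_tip']: find(n,c,1)
a=cv2.imread('pics/top3.png')[130:230,370:510]; b=cv2.imread('pics/side3.png')[200:300,270:400]
cv2.imwrite('pics/c3.png',np.hstack([cv2.resize(a,(400,300),interpolation=3),cv2.resize(b,(400,300),interpolation=3)]))
E
```

```text
t 15.22 tcp [ 608.1 -467.4  149.2] F [-0.3 -0.4 -1.7] T [-0.04 -0.06  0.02] g 0.475
t 15.62 tcp [ 604.3 -447.2  149.2] F [-0.7 -0.2 -1.2] T [ 0.03 -0.07 -0.01] g 0.477
t 15.97 tcp [ 601.2 -431.3  149.2] F [ 0.3 -0.  -1.4] T [-0.03 -0.08  0.06] g 0.479
t 16.63 tcp [ 601.1 -431.8  124.2] F [-0.1  0.2 -0.5] T [ 0.01 -0.11  0.04] g 0.476
basket_loop side 0.58 [ 605.4 -432.7  178.8] [337. 258.]
hook_seat side 0.47 [ 602.2 -428.4  169.1] [335. 260.]
hook_tip side 0.52 [ 605.3 -450.9  187.7] [337. 260.]
basket_loop top 0.55 [ 597.8 -430.7  170.1] [438. 181.]
hook_seat top 0.53 [ 600.4 -429.3  173.2] [438. 180.]
```

View pics/c3.png

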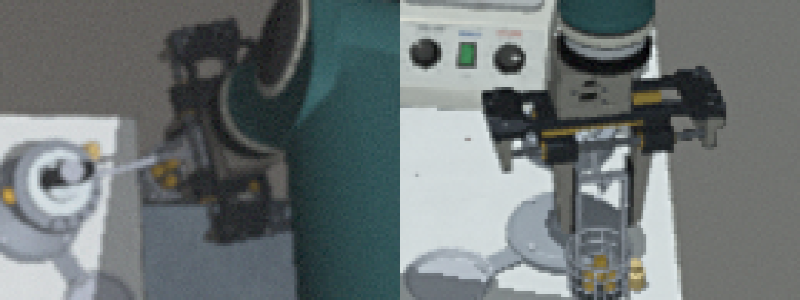

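The hook arm passes through the handle window in both views. Next I lower until the hook carries the weight, then release.

```bash
python3 - <<'E'
from h import *
def fz(n=4):
    v=[]
    for _ in range(n): robot.hold(0.03); v.append(robot.observe()['contact_force'][2])
    return np.mean(v)
b=fz(); print('base',b); z=121
while z>112:
    robot.servo_line(arm(129,z),feed=60); f=fz(); print(z,round(f,2))
    if f-b>1.5: break
    z-=1.5
st()
grip(0.62); robot.hold(0.3); st()
for c in('side',):
    snap(c,c+'4.png')
    for n in ['basket_loop','basket']: find(n,c,1)
b=cv2.imread('pics/side4.png')[200:320,270:400]
cv2.imwrite('pics/c4.png',cv2.resize(b,(520,480),interpolation=3))
E
```

```text
base -1.3315042405437354
121 -0.35
119.5 3.36
t 17.93 tcp [ 601.6 -430.3  120.2] F [-0.8  5.6  2.6] T [ 0.92  0.11 -0.03] g 0.478
t 18.62 tcp [ 601.  -431.5  119.5] F [0.5 0.  0. ] T [-0.01 -0.11 -0.03] g 0.621
basket_loop side 0.69 [ 602.7 -431.6  173.7] [335. 259.]
basket side 0.7 [ 605.9 -432.1   47.7] [335. 297.]
```

View pics/c4.png

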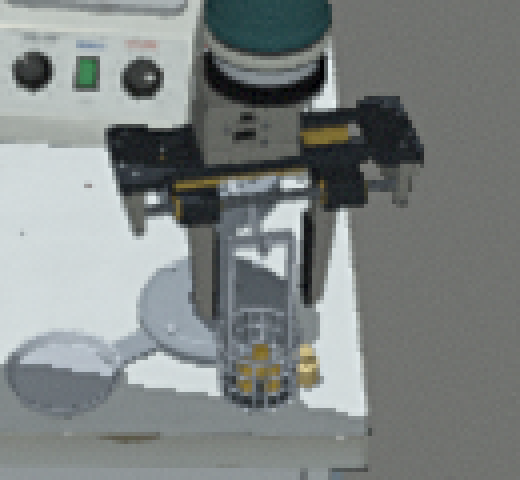

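```bash
python3 - <<'E'
from h import *
robot.servo_line(arm(129,150),feed=50); st()
robot.servo_line(arm(129,270),feed=150)
r=down(TH+np.pi/2)
robot.servo_line(arm(0,270),feed=150)
robot.servo_line(arm(0,205),feed=150); st()
for c in('side','top'):
    snap(c,c+'5.png')
    for n in ['knob_grip','basket_loop','hook_tip','basket']: find(n,c,1)
b=cv2.imread('pics/side5.png')[190:310,270:400];a=cv2.imread('pics/top5.png')[130:250,350:480]
cv2.imwrite('pics/c5.png',np.hstack([cv2.resize(x,(400,370),interpolation=3) for x in(a,b)]))
E
```

```text
t 19.53 tcp [ 600.8 -431.4  149.9] F [-0.3  0.   0.3] T [-0.01 -0.1   0.04] g 0.62
t 22.07 tcp [ 575.9 -305.3  205.3] F [ 0.1 -0.2  0.8] T [-0.01 -0.11 -0.03] g 0.62
knob_grip side 0.49 [ 578.5 -304.5  186.4] [326. 226.]
basket_loop side 0.82 [ 601.3 -432.6  171.3] [335. 260.]
hook_tip side 0.43 [ 608.  -448.7  189.8] [338. 259.]
basket side 0.9 [ 604.  -434.8   46.9] [335. 298.]
knob_grip top 0.43 [ 575.9 -304.2  180.1] [393. 187.]
```

View pics/c5.png

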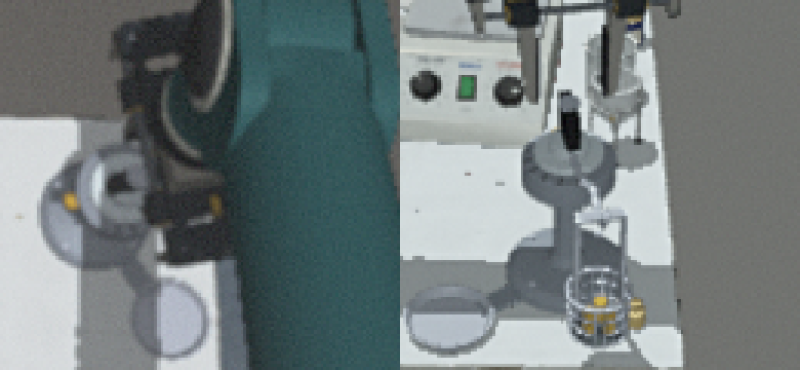

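Basket hangs free on the hook, and the knob is between the fingers. Now gripping the knob and starting the turn with small steps.

```bash
cat >> h.py <<'E'
def jaw():
    y=Ro.from_rotvec(robot.observe()['tcp_rot']).as_matrix()[:,1]; return np.degrees(np.arctan2(y[1],y[0]))
E
python3 - <<'E'
from h import *
robot.servo_line(arm(0,163),feed=100); st()
grip(0.0,10); o=st()
grip(0.0,50); o=st(); print('jaw',jaw())
p=np.array(arm(0,163)); j0=11.4
for k in range(1,6):
    robot.servo_line(p,feed=60,rotation=down(np.radians(j0-3*k))); st(); print(-3*k,'jaw',round(jaw()-j0,2))
E
```

```text
t 23.14 tcp [ 575.6 -304.8  162.7] F [ 1.  -0.8 -0.4] T [-0.06 -0.04 -0.06] g 0.621
t 23.86 tcp [ 575.9 -305.   163.1] F [ 2.1  0.6 -0.3] T [-0.02 -0.37  0.02] g 0.154
t 24.07 tcp [ 575.9 -305.   163.1] F [ 1.3  0.  -1.8] T [-0.07 -0.6  -0.04] g 0.147
jaw 11.405085909559267
t 24.32 tcp [ 575.9 -305.   163.1] F [ 3.  -0.6 -0.8] T [-0.12 -0.71  0.02] g 0.142
-3 jaw -2.92
t 24.57 tcp [ 575.9 -305.   163.1] F [ 4.1 -0.1 -1. ] T [-0.17 -0.84 -0.05] g 0.148
-6 jaw -5.9
t 24.82 tcp [ 575.9 -305.   163.2] F [ 4.  -0.3 -1.3] T [-0.15 -0.89 -0.11] g 0.148
-9 jaw -8.89
t 25.07 tcp [ 575.8 -305.   163.1] F [ 4.7 -1.1 -1. ] T [-0.18 -1.01 -0.14] g 0.148
-12 jaw -11.88
t 25.32 tcp [ 575.8 -305.   163.1] F [ 5.  -1.4 -0.7] T [-0.18 -1.12 -0.2 ] g 0.149
-15 jaw -14.88
```

```bash
cat >> h.py <<'E'
def armang(n=2):
    for c in('side','top'):
        for _ in range(n):
            viewer.read_camera(c)
            for q in('hook_tip','hook_seat','basket_loop'):
                for d in viewer.pinpoint(q,c)[:1]:
                    w=world(c,d['at']); v=w[:2]-AX; print(c,q,round(d['confidence'],2),'turn',round((-78.6-np.degrees(np.arctan2(v[1],v[0]))+180)%360-180,1),'r',np.hypot(*v).round(0),'z',w[2].round(0))
def turn(frm,to,step=1.5,dt=0.1):
    p=np.array(arm(0,163)); L=[]
    s=np.sign(to-frm)
    for a in np.arange(frm+s*step,to+s*1e-6,s*step):
        robot.servo_line(p,feed=60,rotation=down(np.radians(11.4-a)))
        v=[]
        for _ in range(3): robot.hold(dt/3); o=robot.observe(); v.append(np.r_[o['contact_force'],o['wrist_torque']])
        m=np.mean(v,0); print(round(a,1),'F',m[:3].round(1),'T',m[3:].round(2),'jaw',round(11.4-jaw(),1),round(o['t'],2))
E
python3 - <<'E'
from h import *
armang(1)
turn(15,21)
armang(1)
E
```

```text
side hook_tip 0.45 turn 14.6 r 146.0 z 190.0
side hook_seat 0.37 turn 16.2 r 126.0 z 171.0
side basket_loop 0.62 turn 14.5 r 127.0 z 174.0
16.5 F [ 5.1 -0.2 -0.1] T [-0.15 -1.19 -0.27] jaw 16.5 26.07
18.0 F [ 4.9 -0.2 -0.8] T [-0.14 -1.17 -0.36] jaw 18.0 26.43
19.5 F [ 6.   0.2 -0.4] T [-0.12 -1.22 -0.38] jaw 19.5 26.77
21.0 F [ 5.5 -0.1 -0.6] T [-0.12 -1.24 -0.33] jaw 21.0 27.12
side hook_tip 0.53 turn 22.2 r 148.0 z 185.0
side hook_seat 0.55 turn 21.6 r 127.0 z 170.0
side basket_loop 0.79 turn 20.3 r 131.0 z 172.0
```

```bash
python3 - <<'E'
from h import *
turn(21,44,2.3,0.06)
armang(1)
E
```

```text
23.3 F [ 4.8 -0.4 -0.4] T [-0.14 -1.17  0.1 ] jaw 23.2 27.82
25.6 F [ 5.  -0.6 -0.4] T [-0.13 -1.21  0.03] jaw 25.6 28.12
27.9 F [ 4.8 -1.  -0.6] T [-0.16 -1.16 -0.06] jaw 27.9 28.43
30.2 F [ 4.7 -0.5 -0.2] T [-0.15 -1.18 -0.06] jaw 30.2 28.73
32.5 F [ 5.3 -0.2 -0. ] T [-0.16 -1.19 -0.08] jaw 32.5 29.02
34.8 F [ 4.9 -0.8 -0.3] T [-0.14 -1.16 -0.14] jaw 34.8 29.32
37.1 F [ 5.4 -0.1  0.2] T [-0.14 -1.18 -0.22] jaw 37.1 29.62
39.4 F [ 4.9 -0.9  0. ] T [-0.11 -1.22 -0.27] jaw 39.4 29.93
41.7 F [ 5.  -0.3  0. ] T [-0.16 -1.21 -0.36] jaw 41.7 30.23
44.0 F [ 4.7 -0.6  0.6] T [-0.13 -1.2  -0.22] jaw 44.0 30.52
side basket_loop 0.83 turn 44.2 r 126.0 z 172.0
top hook_seat 0.71 turn -159.7 r 311.0 z -1.0
```

Detent signature is clear: Tz falls to about -0.37 just before each stop and jumps to +0.1 just after. That makes click 1 at about 22° and click 2 at about 44–45°. Continuing to the third, with fine steps at the end.

```bash
python3 - <<'E'
from h import *
turn(44,46,1,0.06)
turn(46,64,3,0.04)
turn(64,67.5,0.5,0.1)
armang(1)
E
```

```text
45.0 F [ 5.  -0.3  0.4] T [-0.12 -1.15  0.01] jaw 45.0 31.23
46.0 F [ 5.4 -0.5  1.2] T [-0.13 -1.12  0.21] jaw 46.0 31.52
49.0 F [ 5.3 -0.3  0.8] T [-0.11 -1.2   0.01] jaw 49.0 31.82
52.0 F [ 5.  -0.4  1.1] T [-0.11 -1.17 -0.03] jaw 52.0 32.12
55.0 F [ 4.9 -0.3  1.7] T [-0.05 -1.14 -0.1 ] jaw 54.9 32.42
58.0 F [ 4.5 -0.2  2.1] T [-0.01 -1.13 -0.14] jaw 57.9 32.73
61.0 F [4.8 0.5 2.4] T [ 0.07 -1.08 -0.21] jaw 60.9 33.02
64.0 F [4.4 0.5 3. ] T [ 0.06 -1.11 -0.32] jaw 63.9 33.33
64.5 F [4.4 0.2 3.7] T [ 0.13 -1.07 -0.15] jaw 64.5 33.67
65.0 F [5.  1.2 3.6] T [ 0.2  -1.01 -0.13] jaw 65.0 34.02
65.5 F [4.2 1.7 4.6] T [ 0.27 -0.96 -0.18] jaw 65.5 34.38
66.0 F [4.7 1.7 5.2] T [ 0.27 -0.95 -0.11] jaw 66.0 34.73
66.5 F [4.1 1.3 5.1] T [ 0.33 -0.97 -0.15] jaw 66.5 35.08
67.0 F [4.  1.2 5.2] T [ 0.29 -0.95 -0.06] jaw 67.0 35.42
67.5 F [4.3 1.5 5.9] T [ 0.29 -0.94  0.02] jaw 67.5 35.77
side hook_tip 0.41 turn 67.6 r 148.0 z 187.0
side hook_seat 0.45 turn 68.7 r 127.0 z 170.0
side basket_loop 0.95 turn 67.0 r 127.0 z 170.0
top basket_loop 0.74 turn 68.6 r 128.0 z 165.0
```

```bash
python3 - <<'E'
from h import *
robot.hold(1.5); st()
snap('side','e1.png'); find('basket','side',1); find('basket_loop','side',1)
robot.hold(0.5)
snap('side','e2.png'); find('basket','side',1); find('basket_loop','side',1)
snap('top','e2t.png'); find('basket','top',1); st()
b=cv2.imread('pics/e2.png')[190:310,240:370];a=cv2.imread('pics/e2t.png')[130:250,350:480]
cv2.imwrite('pics/c6.png',np.hstack([cv2.resize(x,(400,370),interpolation=3) for x in(a,b)]))
E
```

```text
t 37.67 tcp [ 575.5 -304.9  163.1] F [3.2 2.  4.7] T [ 0.34 -0.94 -0.  ] g 0.151
basket side 0.73 [ 474.9 -378.5   46.7] [288. 283.]
basket_loop side 0.97 [ 471.9 -376.8  172.7] [285. 246.]
basket side 0.85 [ 472.9 -375.6   48.7] [287. 282.]
basket_loop side 0.69 [ 470.8 -377.4  173.6] [285. 246.]
basket top 0.79 [ 466.7 -381.    45.5] [409. 232.]
t 38.58 tcp [ 575.5 -304.9  163.1] F [4.4 1.4 5.3] T [ 0.32 -0.89 -0.03] g 0.149
```

View pics/c6.png

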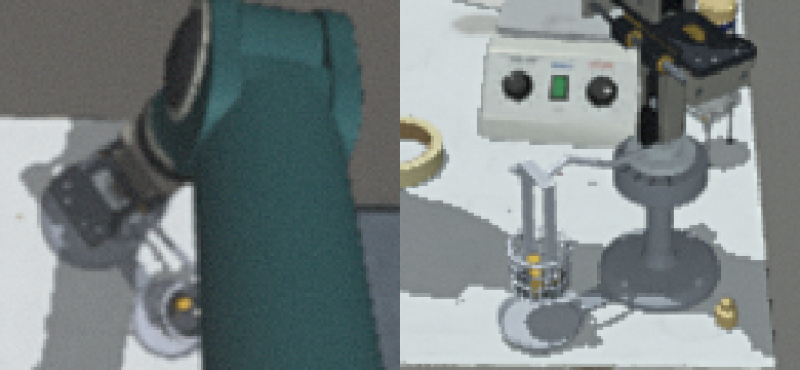

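The basket hangs upright and still over the dish, with the knob held at the third stop and the bystanders in view (brass weight, flow cup) where they were. Handing in.

```bash
python3 - <<'E'
from h import *
robot.job_done()
E
```

```text
the job is handed in; nothing more can be done
```

I hung the basket on the hook, let go of it, turned the knob clockwise three clicks to the third stop, and handed the job in still gripping the knob (50 N). The clock read about 39 s, against the limit of 66 s.

**Clicks:** the wrist torque jumped at about 22°, 44.5° and 67° as the knob turned. The third jump was blurrier than the first two. I stopped at 67.5°, where the torque was near zero, so the knob is sitting in that stop and not pressed against a ridge.

**Last checks:**
- **Arm angle:** four camera estimates put the hook arm at 67.0–68.7°, against 67.5° nominal.
- **Basket:** it hangs upright at about (472, -378), and the expected dish centre is about (467, -378). It moved no more than about 3 mm in 0.6 s, which is within the camera error.
- **Forces:** the force readings I took stayed below about 8 N. A steady side load of about 5 N on the knob remained, probably from a small error in where I placed its axis.
- **Other things on the bench:** I did not touch any of them. The brass weight and flow cup look unmoved in the last picture. I did not check the jar and beaker again at the end.

**Disagreements:** the image networks missed the basket in one early call and twice pointed to the wrong place for the hook. I discarded those because they did not fit the known heights or distances.

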